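# Refit the washed tube tray in the sample reader

### The job

The washed tube tray on the drip mat belongs in the sample reader whose well is empty. Its carriage may be parked anywhere in its short travel, so feel for the fixed lip at the well's far end, slip the tray's tongue under it, then press its other end down until the spring catch snaps over it and the tray is locked in flush, and let go. Don't force it: a hard shove breaks the tongue or the catch. Leave the other things on the bench where they are.

Things in the scene. Friction and masses are not known exactly. Their poses are not given: they have to be found in the camera images.
- tray: Loose tube tray on the mat, light grey plastic, about 0.22 kg. Origin: centre of its block's underside; x along its length to the tongue, z up. Block 140 (x -70 to 70) x 66 x 24 high, two rows of 8 dark holes on top, a grip fin along the middle, a tongue at the +x end, a notch at the -x end (heel).
- tray_fin (a point): Centre of the upper edge of the tray's grip fin, 52 above the underside. The fin is 56 long (tray x -28 to 28), 10 thick (y -5 to 5) and stands 28 above the tray's top (z 24 to 52).
- tray_tongue (a point): Middle of the lower edge of the tray's tongue tip (tray x = 80, z = 0). The tongue is 40 wide, 5 thick, level with the underside, and sticks out 10 from the block. While the tray is tilted, the block's upper edge above the tongue meets the lip before the tongue is fully in; it slides in further as the heel comes down.
- tray_heel (a point): On the tray's top face (tray z = 24) at x = -60, where the heel notch begins: the notch, 32 wide and 10 long in the middle of the heel, leaves a ledge 7 high (z 0 to 7) over which the catch closes. The flat strip of top between notch and fin (x -60 to -28) is the place to press.
- reader: Reader with the empty well: fixed pale console 310 (x) x 120 x 50 high. Origin: centre of its underside; x from the control end (nearer the robot) to the lip end. A dark scanning carriage in its window, level with its top, holds the well; it is parked anywhere within 12 of mid-travel along x (not reported: see or feel it) and is held there by its brake.
- bay (a point): Where the centre of the well's floor lies with the carriage at mid-travel (reader x = 31.75, z = 26). The well is 143.5 long (71.75 either way from its centre), 70 wide, 24 deep: the tray has 2 of play each side, 3.5 along. It goes in tongue first, tilted 10 to 17 degrees with its heel up; not flat, nor end for end. Home, it rests on the floor, its top level with the reader's.
- catch (a joint): Spring catch in the well's control-end wall, 24 wide; m pushed back, 0 to 0.009; 450 N/m, 2 N at rest. Tooth 7 out, underside 8.5 above the floor, bevel up to 23; thumb slide on top 3.5 high. The heel first rests on the bevel, 5 to 18 up; 5 to 15 N on it snaps it in. At the well's other end a fixed lip roofs the tongue's pocket: 13.5 deep, 9.5 high from the floor, 46 wide.
- reader_2: Identical neighbouring reader, fixed, its well already filled by a tray with capped tubes that reach 115 above the bench. Same origin and axes as the empty one. Not to be used.
- mat: Fixed grey drip mat 240 (x) x 300 (y) x 3 high; origin centre of its underside.
- covered_rack: Dark tube rack under a clear cover, 156 x 84 x 112 high; origin centre of its underside. Leave alone.
- empty_rack: Empty white open tube rack 122 x 50 x 50 high; origin centre of its underside. Leave alone.
- scanner: Black handheld scanner lying on the bench, about 153 x 55 x 36 high; origin under its middle. Leave alone.
- loose_tube: Capped sample tube lying on the drip mat, 106 long, 18 thick; origin under its middle. Leave alone.
- wipes_tub: White tub of wipes, 90 across, 150 high; origin centre of its underside. Leave alone.
- label_roll: Roll of labels lying flat, 76 across, 40 high; origin centre of its underside. Leave alone.
Not all that is in view belongs to the job. What is shaped like the tray but orange is not meant.

How it is judged:
By the outcome, as a careful person would: the job done as asked, in the order asked, and still so for the second after the job is handed in, with the robot touching nothing.
It also fails if it takes over 51 s, if anything falls off the work surface, if the arm or the gripper's body presses on something with over 40 N, if the wrist force passes 120 N, or if a joint passes its speed limit or range.

### The arm

A 6-joint arm with a two-finger parallel gripper is mounted at the origin on the work surface. World frame = base frame: x ahead of the robot, y to its left, z up, the work surface at z = 0. Lengths are in mm, angles in rad, forces in N, time in s.
With the tool pointing down it reaches from about 325 to 900 mm from the base axis. Payload 3.5 kg.
Tool frame: the origin (TCP) lies between the finger pads; the fingertips stand 25 mm ahead of it and the grasp point (between the pads) lies 6 mm ahead of it (bot.tip_extent is the distance from the TCP to the fingertips, in mm); z points along the fingers, y is the direction in which the jaws open and shut (so a half turn about z gives the same grasp; the last joint's range is limited). The gripper opens to 85 mm and grips with 20 to 120 N. Pads are 22 mm wide; open, the fingers measure 114 mm over their backs; the gripper's body (76 mm by 85 mm) begins 54 mm behind the grasp point. The pads swing forward as they close: fully open they stand 13 mm farther back than shut.
Start: joints at [-1.275, 0.276, -0.026, 1.268, 0, 1.467], TCP at [242.683, -575.957, 256.313] pointing down, gripper open.
Joint ranges: [-3.12, 3.12], [-0.85, 1.88], [-1.08, 1.24], [-1.95, 2.15], [-1.57, 1.53], [-3.14, 3.14]. Speed limits (rad/s): [2.57, 2.57, 3.14, 3.14, 3.14, 3.14].

### API

Orientations are given as [roll, pitch, yaw] about the fixed x, y, z axes, in that order (R = Rz(yaw) Ry(pitch) Rx(roll)).
In Python, from station import bot gives the robot as it stands.
- The arm moves only by the tool play_rows, never from a script. Its argument "increments" is text: rows parted by semicolons, each of 7 numbers parted by spaces: the gripper's target within -1 to 1 (shut at 1, half-way at 0, fully open at -1), then the shift along the tool's x, y, z each as a share of 200 mm, from -1 to 1, then the turn, a rotation vector about the tool's x, y, z each as a share of 60 degrees, from -1 to 1. A call has 1 to 12 rows; each row is the pose to reach, as a shift and turn from the pose commanded when the call began, along the tool's axes at that moment; what a row does not reach only later rows make up. A row lasts 1/8 s, in which the tool goes at most 62.5 mm and 10.7 degrees, less where a joint would pass 70% of its speed; a pose out of reach is approached as far as the arm can. A call with a number of a shift or a turn outside -1 to 1 is refused whole. A call with a gripper value outside its range is refused whole. The fingers move at their own pace and stop on an object; "force" is the grip in N (left out, the last holds). Time passes only in rows, so rows that repeat a pose let the fingers close. It gives the time, the measured TCP pose, the force and the opening at its end, in the units of the state.
- bot.get_obs(): the state, without advancing time (a new reading comes with each control period).
- bot.snapshot(name): name is "side" or "top"; returns the picture (400x640x3 uint8, red, green, blue); there is no depth.
- bot.get_calibration(name): a dict with "fx", "fy", "cx", "cy" (pixels), "extrinsics" (4x4, takes a point from world to camera coordinates). Camera axes: x right, y up, looking along -z (the intrinsics and any distortion apply to the point x, -y, -z); pixel columns grow to the right and rows downward; lengths in mm; the calibration is good to about 2 mm. A picture is of the moment at which its call begins. get_calibration takes no time and is no camera call.
- bot.close_job(): hands the job in, once; it reports no verdict.
The state is a dict: "time_s": time; "joint_positions": joint angles; "dq": joint speeds; "joint_efforts": joint torques, N m; "ee_pos": TCP position; "tcp_rot": TCP orientation; "ft_force": force on the tool from outside, world axes, zero at the start; "wrist_torque": the same for the moment, N m; "finger_gap": finger opening in mm.
Only numpy, scipy, OpenCV 4.12 (cv2) and the standard library are available. Lean on these libraries where they do the work, as an engineer would, in place of code of your own. Each camera call takes 0.05 s, during which the arm holds its last target.

## Working session

There is one attempt and no reset: what is moved stays moved. The work goes in short steps, Python scripts to look and compute and a tool call to move; the robot and the scene stay as the last step left them, time stands still between calls to the robot, and variables do not carry over. Pictures are saved under pics/ and viewed, and the job is handed in when it is done.

Besides the shell and the picture viewer there is one more tool, called after "Emit:" by a JSON object that holds its "op" and its "data", one argument or row to a line. play_rows: Moves the arm, as the interface text tells. Shift numbers are shares of 200 mm and turn numbers shares of 60 degrees, none past 1 either way. Its arguments: {"type":"object","properties":{"increments":{"type":"string"},"force":{"type":"number"}},"required":["increments"]}

```bash
ls; mkdir -p pics; python3 - <<'E'
from station import bot
import cv2
for n in("side","top"):
    im=bot.snapshot(n); cv2.imwrite(f"pics/{n}0.png",im[:,:,::-1])
    c=bot.get_calibration(n); print(n,{k:(v if k!='extrinsics' else [list(map(lambda x:round(float(x),4),r)) for r in v]) for k,v in c.items()})
print(bot.get_obs())
E
```

```text
pics
side {'fx': 515.6942081257931, 'fy': 515.6942081257931, 'cx': 323.6019771295474, 'cy': 202.4762120570704, 'extrinsics': [[0.9674, -0.2523, -0.0206, -514.0797], [0.1572, 0.5348, 0.8302, -110.8488], [-0.1985, -0.8064, 0.5571, -1567.3225], [0.0, 0.0, 0.0, 1.0]]}
top {'fx': 429.6802473918195, 'fy': 429.6802473918195, 'cx': 322.5072754786562, 'cy': 201.2200172361586, 'extrinsics': [[-0.009, -0.9994, -0.032, -25.3338], [0.9952, -0.0121, 0.0971, -534.0145], [-0.0975, -0.031, 0.9948, -1163.5077], [0.0, 0.0, 0.0, 1.0]]}
{'time_s': 0.1, 'joint_positions': array([-1.27540211e+00,  2.77086919e-01, -2.77676305e-02,  1.26800284e+00,
       -2.41971868e-05,  1.46738128e+00]), 'dq': array([ 0.00075126, -0.00158794,  0.00326028,  0.00017567, -0.00102397,
        0.0006064 ]), 'joint_efforts': array([-7.57472808e-04, -4.46707714e+01,  2.96129483e+01,  8.49226140e-03,
       -4.86527119e-05, -1.18901207e-05]), 'ee_pos': array([ 242.48155733, -575.32020876,  255.24159433]), 'tcp_rot': array([-3.13954011e+00, -1.88696683e-04,  3.98809100e-01]), 'ft_force': array([ 0.24358366, -0.0164744 , -0.33257816]), 'wrist_torque': array([-0.01754759, -0.02504522,  0.0013482 ]), 'finger_gap': 85.61779712677958}
```

View pics/side0.png

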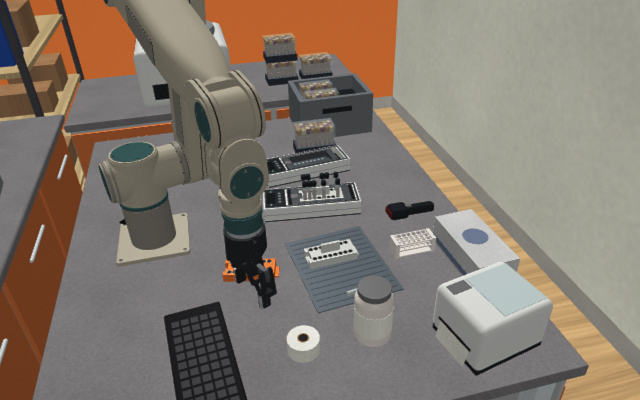

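View pics/top0.png

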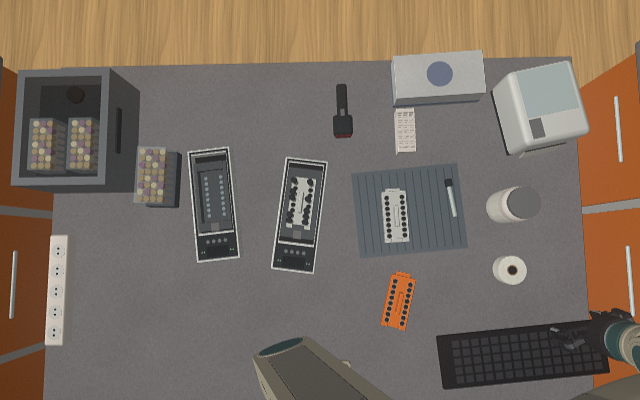

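The candidates for the tray are the grey one on the mat at top (395,215) and the orange one at (398,300). The grey one fits: light grey and on the mat. For the reader, top (213,205) has a well showing only dark holes and (300,215) holds a tray with capped tubes. I'll confirm both in enlarged crops.

```bash
python3 - <<'E'
import cv2,numpy as np
t=cv2.imread("pics/top0.png")
a=cv2.resize(t[140:270,180:340],None,fx=4.8,fy=4.5,interpolation=cv2.INTER_CUBIC)
cv2.imwrite("pics/c1.png",cv2.resize(t[140:270,180:335],None,fx=4.5,fy=4.5,interpolation=cv2.INTER_CUBIC))
cv2.imwrite("pics/c2.png",cv2.resize(t[180:250,370:430],None,fx=8,fy=8,interpolation=cv2.INTER_CUBIC))
s=cv2.imread("pics/side0.png")
cv2.imwrite("pics/c3.png",cv2.resize(s[140:280,255:395],None,fx=4.2,fy=4.2,interpolation=cv2.INTER_CUBIC))
E
```

```text
(no output)
```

View pics/c1.png

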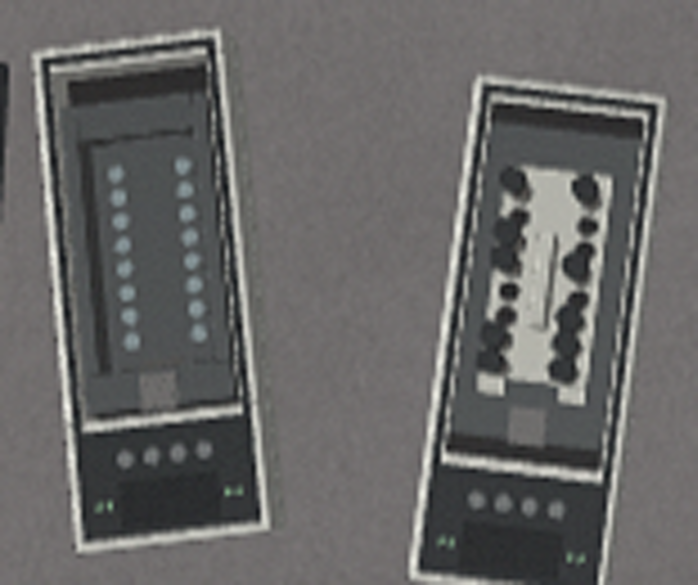

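View pics/c2.png

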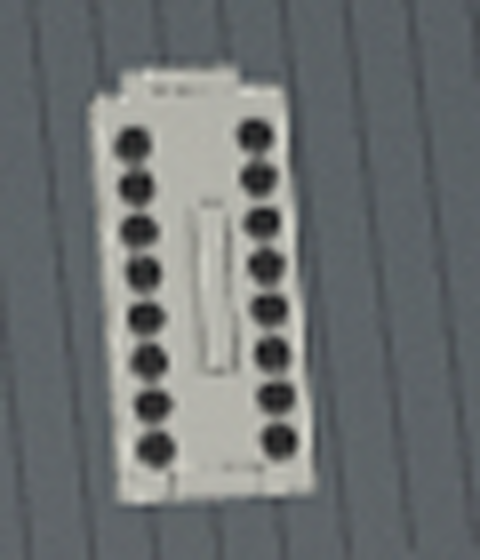

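View pics/c3.png

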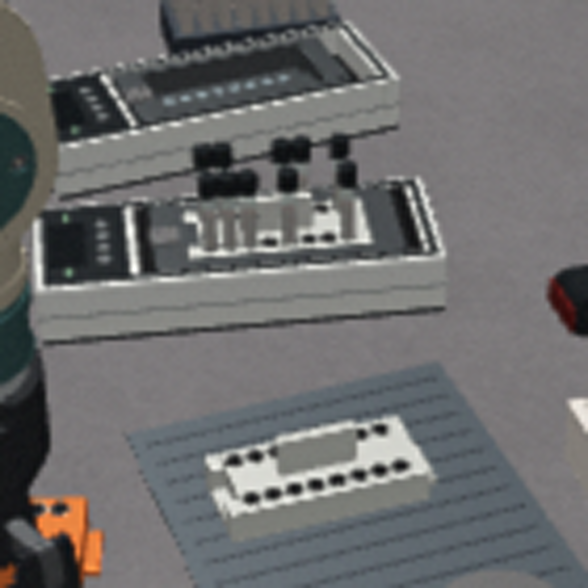

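The crops confirm it. The grey tray is on the mat with its tongue toward the top of the picture (+x). The left reader's well is empty, and its carriage sits toward the control end. Next I'll measure both.

```bash
cat > h.py <<'E'
import cv2,numpy as np
from station import bot
from scipy.spatial.transform import Rotation as Rr
def K(n):
    c=bot.get_calibration(n); return c,np.array(c["extrinsics"],float)
def proj(n,P):
    c,E=K(n); P=np.atleast_2d(P); q=P@E[:3,:3].T+E[:3,3]
    return np.c_[c["fx"]*q[:,0]/-q[:,2]+c["cx"], c["fy"]*(-q[:,1])/-q[:,2]+c["cy"]]
def unproj(n,uv,z):
    c,E=K(n); uv=np.atleast_2d(uv); d=np.c_[(uv[:,0]-c["cx"])/c["fx"],-(uv[:,1]-c["cy"])/c["fy"],-np.ones(len(uv))]
    R=E[:3,:3]; o=-R.T@E[:3,3]; w=d@R
    return o+w*((z-o[2])/w[:,2])[:,None]
def pose(x,y,z,yaw,pts,pitch=0):
    return Rr.from_euler('xyz',[0,pitch,yaw]).apply(np.atleast_2d(pts))+[x,y,z]
E
python3 - <<'E'
from h import *
print([k for k in bot.get_calibration("top")])
t=cv2.imread("pics/top0.png"); g=cv2.cvtColor(t,cv2.COLOR_BGR2GRAY)
def blobs(img,x0,x1,y0,y1,f):
    r=cv2.resize(img[y0:y1,x0:x1],None,fx=8,fy=8,interpolation=cv2.INTER_CUBIC)
    m=f(r).astype(np.uint8); n,l,s,c=cv2.connectedComponentsWithStats(m)
    return [((c[i]+.5)/8-.5+[x0,y0],s[i,4]) for i in range(1,n)]
b=blobs(g,376,418,192,242,lambda r:r<90)
pts=np.array([p for p,a in b if 300<a<2500]); print(len(pts),[int(a) for p,a in b])
W=unproj("top",pts,27); 
print(np.round(W[:,:2],1).tolist())
# reader dots
b=blobs(g,200,230,172,222,lambda r:r>120)
pr=np.array([p for p,a in b if 80<a<900]); print(len(pr),[int(a) for p,a in b])
print(np.round(unproj("top",pr,26)[:,:2],1).tolist())
c,E=K("top");print(-E[:3,:3].T@E[:3,3])
c,E=K("side");print(-E[:3,:3].T@E[:3,3])
E
```

```text
['fx', 'fy', 'cx', 'cy', 'extrinsics']
21 [4919, 2296, 68, 808, 819, 18, 549, 802, 835, 769, 68, 813, 65, 1669, 14, 846, 829, 808, 806, 72, 78, 831, 842, 820, 358, 794, 849, 22, 845, 438]
[[522.5, -286.7], [544.1, -248.3], [541.5, -206.4], [528.5, -178.3], [529.2, -249.1], [526.7, -207.3], [514.1, -250.1], [511.8, -207.7], [476.5, -182.8], [499.1, -250.9], [497.1, -209.0], [484.3, -251.7], [481.7, -209.3], [469.0, -252.1], [466.9, -210.3], [454.2, -253.2], [442.5, -267.0], [451.8, -211.0], [439.3, -253.7], [437.0, -211.8], [430.4, -186.9]]
18 [87, 445, 394, 16, 35, 443, 467, 93, 460, 448, 34, 66, 430, 409, 432, 431, 465, 449, 496, 455, 462, 488]
[[609.9, 233.3], [606.9, 255.7], [602.4, 297.5], [592.0, 253.8], [587.6, 295.5], [581.0, 229.7], [577.2, 252.4], [572.7, 294.1], [562.4, 250.4], [557.9, 292.2], [547.4, 249.1], [543.0, 290.9], [532.6, 247.3], [527.8, 289.0], [517.7, 245.9], [513.4, 287.5], [502.5, 243.9], [498.0, 285.5]]
[ 417.81831545  -67.78624833 1208.46855997]
[  203.6646243  -1334.32360622   954.55032701]
```

```bash
python3 - <<'E'
from h import *
def un(crop,s,off,n,z): return unproj(n,(np.array(crop,float)+.5)/s-.5+off,z)
c=un([(35,50),(217,32),(268,527),(80,550)],4.5,[180,140],"top",50); print(np.round(c,1).tolist())
ctr=c[:,:2].mean(0); d=(c[0]+c[1]-c[2]-c[3])[:2]; yaw=np.arctan2(d[1],d[0]); print("reader",ctr,yaw,np.linalg.norm(d)/2)
w=np.array([552.45,270.65]); r=w-ctr; print("dots in reader", r@[np.cos(yaw),np.sin(yaw)], r@[-np.sin(yaw),np.cos(yaw)])
b=un([(95,97),(285,87),(312,490),(120,500)],8,[370,180],"top",27); print("tray",np.round(b,1).tolist(),b.mean(0))
# overlays
R=(ctr[0],ctr[1],0,yaw); T=(490.5,-230.05,3,.0515)
def box(x0,x1,y,z): return [(x0,-y,z),(x1,-y,z),(x1,y,z),(x0,y,z)]
for n,crops in (("top",[(180,140,155,130),(370,180,60,70)]),("side",[(255,140,120,100),(290,220,80,60)])):
    im=cv2.imread(f"pics/{n}0.png")
    for k,(x0,y0,w_,h_) in enumerate(crops):
        s=720//w_; s=min(s,int(580/h_)); I=cv2.resize(im[y0:y0+h_,x0:x0+w_],None,fx=s,fy=s,interpolation=cv2.INTER_CUBIC)
        def L(P,col):
            p=((proj(n,P)-[x0,y0]+.5)*s).astype(np.int32); cv2.polylines(I,[p],True,col,1)
        L(pose(*R,box(-155,155,60,50)),(0,255,0)); L(pose(*R,box(-155,155,60,0)),(0,255,0))
        L(pose(552.45,270.65,26,.1135,box(-71.75,71.75,35,24)),(0,0,255));L(pose(552.45,270.65,26,.1135,box(-71.75,71.75,35,0)),(255,0,255))
        L(pose(*T,box(-70,70,33,24)),(0,0,255));L(pose(*T,box(-70,70,33,0)),(255,0,255));L(pose(*T,box(-28,28,5,52)),(255,0,0));L(pose(*T,box(70,80,20,5)),(0,255,0))
        cv2.imwrite(f"pics/ov_{n}{k}.png",I)
a=cv2.imread("pics/ov_top0.png");print(a.shape)
E
```

```text
[[676.4, 341.5, 50.0], [685.9, 228.7, 50.0], [383.9, 194.2, 50.0], [371.1, 307.5, 50.0]]
reader [529.30893283 267.95999156] 0.11228830692656393 305.5767085265122
dots in reader 23.2967535683019 0.08005339132587219
tray [[558.0, -193.9, 27.0], [560.6, -259.1, 27.0], [422.5, -264.4, 27.0], [419.7, -199.3, 27.0]] [ 490.19359259 -229.15125164   27.        ]
(520, 620, 3)
```

View pics/ov_top0.png

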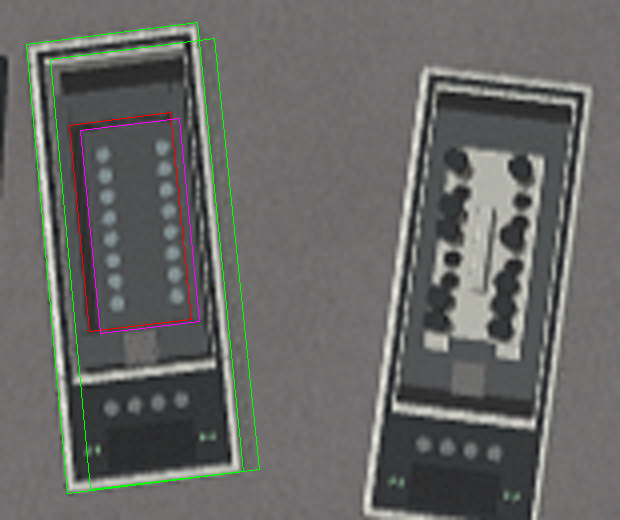

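View pics/ov_top1.png

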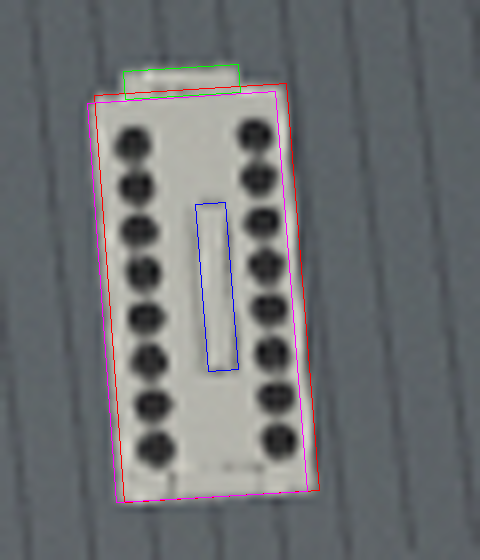

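View pics/ov_side0.png

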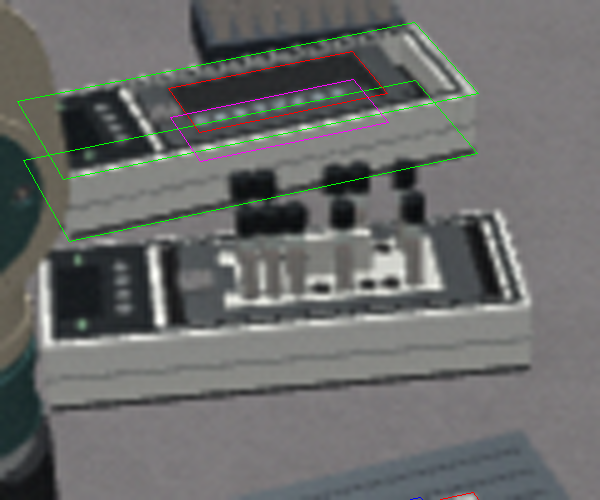

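View pics/ov_side1.png

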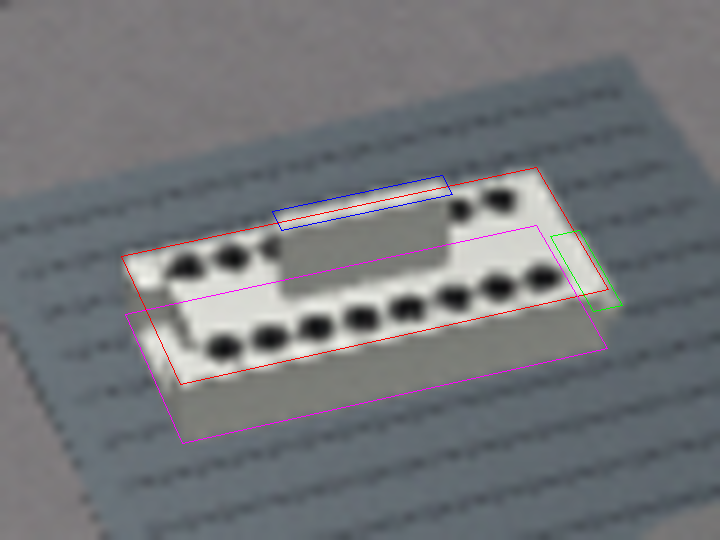

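The tray overlay matches closely in both views. Tray centre is (490.5,-230), yaw 0.0515. The well's floor dots give its centre as (552.5,270.7), yaw 0.1135, with the carriage about 8 mm toward the control end. I'll use the half-turned wrist so the last joint stays in range at the reader.

```bash
cat >> h.py <<'E'
def rows(targets,ref=None):
    """targets: list of (pos, Rotation). prints shares in tool axes from measured pose"""
    o=bot.get_obs(); p0=o["ee_pos"] if ref is None else ref[0]; R0=Rr.from_euler('xyz',o["tcp_rot"]) if ref is None else ref[1]
    for p,R in targets:
        s=R0.inv().apply(np.array(p)-p0)/200; t=(R0.inv()*R).as_rotvec()/np.pi*3
        print(np.round(s,4),np.round(t,4), "mm",np.round(s*200,1))
def toolR(yaw,pitch=0):  # tool for tray frame yaw/pitch(heel up), flipped wrist
    return Rr.from_euler('xyz',[0,pitch,yaw])*Rr.from_euler('xyz',[np.pi,0,np.pi])
def st():
    o=bot.get_obs(); print("t",round(o["time_s"],2),"p",np.round(o["ee_pos"],2),"rpy",np.round(o["tcp_rot"],4),"F",np.round(o["ft_force"],2),"M",np.round(o["wrist_torque"],2),"gap",round(o["finger_gap"],2),"q",np.round(o["joint_positions"],2))
E
python3 - <<'E'
from h import *
A=Rr.from_euler('xyz',[np.pi,0,.399])
rows([((370,-400,230),A*Rr.from_euler('z',-np.pi/3))])
E
```

```text
[ 0.9279 -0.56    0.1275] [-0.0017 -0.0012 -1.0002] mm [ 185.6 -112.    25.5]
```

Emit:
{"op": "play_rows", "data": {
  "increments": "-1 0.93 -0.56 0.12 0 0 -1;-1 0.93 -0.56 0.12 0 0 -1;-1 0.93 -0.56 0.12 0 0 -1;-1 0.93 -0.56 0.12 0 0 -1;-1 0.93 -0.56 0.12 0 0 -1;-1 0.93 -0.56 0.12 0 0 -1;-1 0.93 -0.56 0.12 0 0 -1",
  "force": 30
}}

```text
time_s: 0.98
ee_pos: [370.5, -400.1, 231.9]
tcp_rot: [-3.141, -0.001, 1.445]
ft_force: [0.7, 0.8, 0.4]
finger_gap: 85.4
```

```bash
python3 - <<'E'
from h import *
st()
rows([((470,-250,160),toolR(.0515)*Rr.from_euler('z',.7)),((490.5,-230,140),toolR(.0515))])
E
```

```text
t 0.97 p [ 370.47 -400.07  231.86] rpy [-3.1409e+00 -7.0000e-04  1.4450e+00] F [0.7  0.81 0.39] M [ 0.03 -0.   -0.06] gap 85.37 q [-0.94  0.15 -0.24  1.19 -0.    0.75]
[0.8067 0.3998 0.3596] [-2.0000e-04 -9.0000e-04 -1.0009e+00] mm [161.3  80.   71.9]
[0.9187 0.489  0.4596] [ 1.0000e-04 -1.0000e-03 -1.6693e+00] mm [183.7  97.8  91.9]
```

Emit:
{"op": "play_rows", "data": {
  "increments": "-1 0.92 0.49 0.46 0 0 -1;-1 0.92 0.49 0.46 0 0 -1;-1 0.92 0.49 0.46 0 0 -1;-1 0.92 0.49 0.46 0 0 -1;-1 0.92 0.49 0.46 0 0 -1;-1 0.92 0.49 0.46 0 0 -1"
}}

```text
time_s: 1.72
ee_pos: [490.6, -229.3, 139.6]
tcp_rot: [-3.141, -0.001, 2.496]
ft_force: [0.7, -0.4, -0.8]
finger_gap: 85.1
```

```bash
python3 - <<'E'
from h import *
st()
rows([((490.5,-230,120),toolR(.0515))])
E
```

```text
t 1.73 p [ 490.64 -229.32  139.56] rpy [-3.1414e+00 -1.5000e-03  2.4963e+00] F [ 0.7  -0.45 -0.85] M [-0.05  0.05  0.03] gap 85.05 q [-0.56  0.22 -0.36  0.99 -0.    0.09]
[-0.0016 -0.0031  0.0978] [ 3.000e-04 -1.400e-03 -6.654e-01] mm [-0.3 -0.6 19.6]
```

Emit:
{"op": "play_rows", "data": {
  "increments": "-1 0 -0.003 0.1 0 0 -0.666;-1 0 -0.003 0.1 0 0 -0.666;-1 0 -0.003 0.1 0 0 -0.666;-1 0 -0.003 0.1 0 0 -0.666;-1 0 -0.003 0.1 0 0 -0.666;-1 0 -0.003 0.1 0 0 -0.666"
}}

```text
time_s: 2.48
ee_pos: [490.3, -230.7, 120.2]
tcp_rot: [3.141, -0.0, -3.096]
ft_force: [-0.5, 0.3, -0.8]
finger_gap: 85.3
```

```bash
python3 - <<'E'
from h import *
st()
rows([((490.5,-230,56),toolR(.0515))])
for n in("side","top"):
    im=bot.snapshot(n); cv2.imwrite(f"pics/{n}1.png",im[:,:,::-1])
s=cv2.imread("pics/side1.png"); t=cv2.imread("pics/top1.png")
a=cv2.resize(s[190:290,280:400],(600,500),interpolation=cv2.INTER_CUBIC)
cv2.imwrite("pics/c4.png",a)
E
```

```text
t 2.48 p [ 490.27 -230.7   120.2 ] rpy [ 3.1415e+00 -2.0000e-04 -3.0955e+00] F [-0.51  0.26 -0.8 ] M [ 0.02 -0.01  0.02] gap 85.3 q [-0.56  0.24 -0.38  0.95  0.   -0.61]
[-0.0014  0.0034  0.321 ] [ 0.0001 -0.0002 -0.0052] mm [-0.3  0.7 64.2]
```

View pics/c4.png

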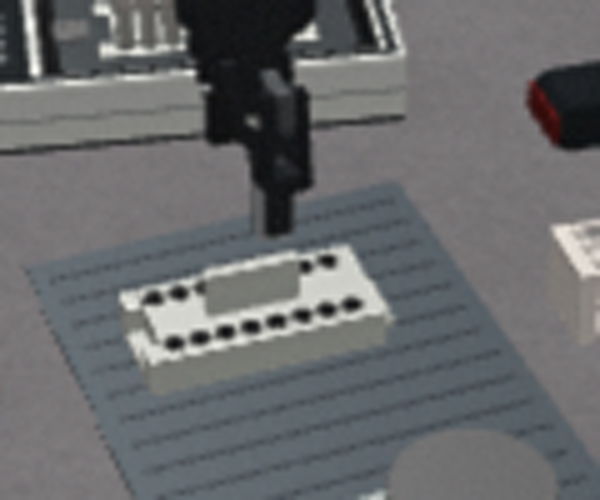

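The gripper hangs above the fin with the jaws straddling it across y. Descending to grasp.

Emit:
{"op": "play_rows", "data": {
  "increments": "-1 -0.001 0.003 0.16 0 0 -0.005;-1 -0.001 0.003 0.26 0 0 -0.005;-1 -0.001 0.003 0.321 0 0 -0.005;-1 -0.001 0.003 0.321 0 0 -0.005;0.6 -0.001 0.003 0.321 0 0 -0.005;1 -0.001 0.003 0.321 0 0 -0.005;1 -0.001 0.003 0.321 0 0 -0.005;1 -0.001 0.003 0.321 0 0 -0.005;1 -0.001 0.003 0.321 0 0 -0.005;1 -0.001 0.003 0.321 0 0 -0.005",
  "force": 50
}}

```text
time_s: 3.82
ee_pos: [490.8, -230.2, 56.5]
tcp_rot: [-3.141, 0.0, -3.087]
ft_force: [-0.1, 0.0, 2.7]
finger_gap: 9.0
```

```bash
python3 - <<'E'
from h import *
st()
E
```

```text
t 3.83 p [ 490.79 -230.17   56.48] rpy [-3.1413e+00  5.0000e-04 -3.0874e+00] F [-0.06  0.01  2.7 ] M [ 0.11  0.09 -0.  ] gap 8.99 q [-0.56  0.32 -0.44  0.81  0.   -0.61]
```

Emit:
{"op": "play_rows", "data": {
  "increments": "1 0 0 -0.1 0 0 0;1 0 0 -0.3 0 0 0;1 0 0 -0.55 0 0 0;1 0 0 -0.8 0 0 0;1 0 0 -0.8 0 0 0;1 0 0 -0.8 0 0 0"
}}

```text
time_s: 4.58
ee_pos: [489.8, -229.6, 215.1]
tcp_rot: [3.141, -0.001, -3.087]
ft_force: [0.5, -0.4, -2.4]
finger_gap: 9.1
```

```bash
python3 - <<'E'
from h import *
st()
rows([((545,-80,215),toolR(.0515)),((545,95,215),toolR(.1135)),((545,270,215),toolR(.1135))])
E
```

```text
t 4.58 p [ 489.8  -229.55  215.07] rpy [ 3.1406e+00 -1.5000e-03 -3.0873e+00] F [ 0.52 -0.43 -2.39] M [ 0.04 -0.02  0.  ] gap 9.06 q [-0.56  0.16 -0.27  1.15 -0.   -0.61]
[-3.161e-01  7.317e-01  6.000e-04] [ 0.001  -0.0014  0.0026] mm [-6.320e+01  1.463e+02  1.000e-01]
[-3.6360e-01  1.6054e+00  1.5000e-03] [ 0.001  -0.0014 -0.0566] mm [-7.270e+01  3.211e+02  3.000e-01]
[-4.1110e-01  2.4791e+00  2.3000e-03] [ 0.001  -0.0014 -0.0566] mm [-82.2 495.8   0.5]
```

Emit:
{"op": "play_rows", "data": {
  "increments": "1 -0.15 0.25 0 0 0 0;1 -0.25 0.5 0 0 0 0;1 -0.32 0.75 0 0 0 0;1 -0.33 1 0 0 0 0;1 -0.33 1 0 0 0 0"
}}

```text
time_s: 5.2
ee_pos: [543.2, -23.4, 213.1]
tcp_rot: [3.14, -0.006, -3.082]
ft_force: [0.3, -0.4, -2.8]
finger_gap: 8.7
```

Emit:
{"op": "play_rows", "data": {
  "increments": "1 -0.03 0.25 0 0 0 -0.057;1 -0.06 0.5 0 0 0 -0.057;1 -0.06 0.75 0 0 0 -0.057;1 -0.06 0.95 0 0 0 -0.057;1 -0.06 0.95 0 0 0 -0.057"
}}

```text
time_s: 5.82
ee_pos: [546.0, 164.9, 213.9]
tcp_rot: [-3.141, -0.004, -3.025]
ft_force: [-0.4, -0.5, -2.3]
finger_gap: 9.2
```

```bash
python3 - <<'E'
from h import *
st()
th=np.radians(13.5)
rows([((552,270,215),toolR(.1135)),((552,270,215),toolR(.1135,th))])
E
```

```text
t 5.83 p [545.97 164.86 213.87] rpy [-3.1414 -0.0038 -3.0246] F [-0.44 -0.52 -2.31] M [-0.08  0.02 -0.02] gap 9.21 q [ 0.18  0.21 -0.21  1.16 -0.    0.06]
[-0.0913  0.5186 -0.0061] [-0.0002 -0.0036  0.0033] mm [-18.3 103.7  -1.2]
[-0.0913  0.5186 -0.0061] [-0.0006  0.2214  0.0032] mm [-18.3 103.7  -1.2]
```

```bash
cat >> h.py <<'E'
W=[552.45,270.65,26,.1135]; TX,TZ=0.3,53.5
def tcp(X0,Z0,deg,dy=0,W=None,off=None):
    import h; w=h.W if W is None else W; th=np.radians(deg); ox,oz=off or (h.TX,h.TZ)
    x=X0+ox*np.cos(th)+oz*np.sin(th); z=Z0-ox*np.sin(th)+oz*np.cos(th)
    return pose(*w,[(x,dy,z)])[0],toolR(w[3],th)
def Zt(deg,tipz=0): return 80*np.sin(np.radians(deg))+tipz
E
python3 - <<'E'
from h import *
print(unproj("top",[(135,147),(168,147),(180,153),(165,207),(181,207)],112)[:,:2].round())
print(tcp(-20,Zt(13.5,40),13.5)[0])
rows([tcp(-20,Zt(13.5,60),13.5),tcp(-20,Zt(13.5,40),13.5)])
E
```

```text
[[675. 459.]
 [673. 371.]
 [657. 339.]
 [515. 375.]
 [515. 333.]]
[545.27748628 269.83240586 136.62738624]
[-0.0589  0.5217  0.2859] [-0.0006  0.2214  0.0032] mm [-11.8 104.3  57.2]
[-0.0593  0.5218  0.3859] [-0.0006  0.2214  0.0032] mm [-11.9 104.4  77.2]
```

Emit:
{"op": "play_rows", "data": {
  "increments": "1 -0.03 0.25 0 0 0.1 0.003;1 -0.06 0.45 0 0 0.221 0.003;1 -0.06 0.522 0.15 0 0.221 0.003;1 -0.06 0.522 0.3 0 0.221 0.003;1 -0.06 0.522 0.385 0 0.221 0.003;1 -0.06 0.522 0.385 0 0.221 0.003"
}}

```text
time_s: 6.58
ee_pos: [546.1, 267.1, 137.0]
tcp_rot: [-3.14, -0.236, -3.033]
ft_force: [-0.8, 0.2, -1.4]
finger_gap: 9.0
```

```bash
cat > ov.py <<'E'
import sys
from h import *
tag=sys.argv[1]; st(); o=bot.get_obs(); R=Rr.from_euler('xyz',o["tcp_rot"]); p=o["ee_pos"]
Rt=R*Rr.from_euler('xyz',[np.pi,0,np.pi]).inv()
org=p-Rt.apply([TX,0,TZ]); print("tray origin",org.round(1),"euler deg",np.degrees(Rt.as_euler('xyz')).round(2))
def box(x0,x1,y,z): return [(x0,-y,z),(x1,-y,z),(x1,y,z),(x0,y,z)]
for n,(x0,y0,w,h) in (("top",(175,145,85,120)),("side",(250,140,120,80))):
    im=bot.snapshot(n)[:,:,::-1].copy(); cv2.imwrite(f"pics/{n}_{tag}.png",im)
    s=int(min(700//w,590//h)); 
    for k in (0,1):
        I=cv2.resize(im[y0:y0+h,x0:x0+w],None,fx=s,fy=s,interpolation=cv2.INTER_CUBIC)
        def L(P,c): cv2.polylines(I,[((proj(n,P)-[x0,y0]+.5)*s).astype(np.int32)],True,c,1)
        if k:
            for P,c in ((box(-70,70,33,24),(0,0,255)),(box(-70,70,33,0),(255,0,255)),(box(70,80,20,5),(0,255,0))): L(Rt.apply(P)+org,c)
            L(pose(*W,box(-71.75,71.75,35,24)),(255,255,0))
            cv2.imwrite(f"pics/ov_{tag}_{n}.png",I)
E
python3 ov.py a
```

```text
t 6.58 p [546.14 267.05 137.03] rpy [-3.1399 -0.2359 -3.0326] F [-0.8   0.15 -1.39] M [-0.   -0.37 -0.02] gap 9.03 q [ 0.33  0.47 -0.03  1.3   0.05  0.21]
tray origin [533.4 265.6  85.1] euler deg [-0.1  13.52  6.25]
```

View pics/ov_a_top.png

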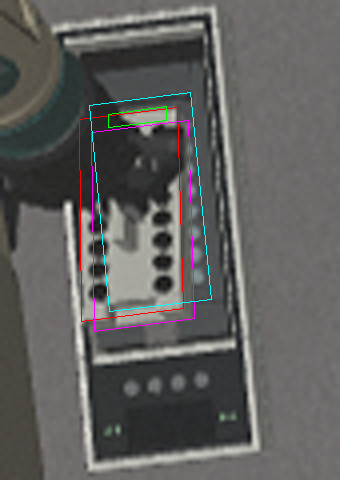

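View pics/ov_a_side.png

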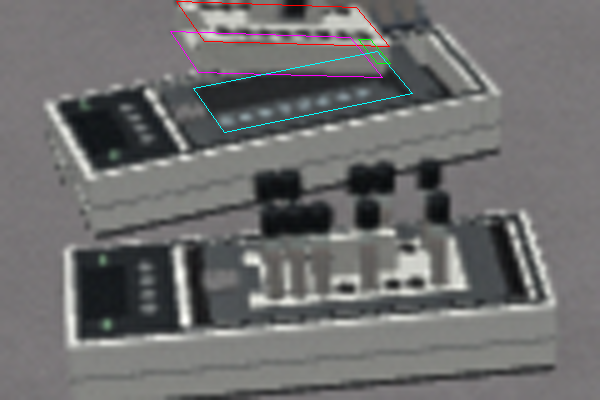

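Emit:
{"op": "play_rows", "data": {
  "increments": "1 0 0 0 0 0 0;1 0 0 0 0 0 0"
}}

```text
time_s: 6.92
ee_pos: [548.1, 268.9, 140.4]
tcp_rot: [3.141, -0.229, -3.031]
ft_force: [0.1, 0.3, -2.2]
finger_gap: 9.1
```

```bash
cat > bias.py <<'E'
from h import *
st(); o=bot.get_obs(); R=Rr.from_euler('xyz',o["tcp_rot"]); p=o["ee_pos"]
Rt=R*Rr.from_euler('xyz',[np.pi,0,np.pi]).inv(); org=p-Rt.apply([TX,0,TZ])
H=np.array([(x,y,24) for y in(-21,21) for x in np.arange(-52.5,53,15)]); PW=Rt.apply(H)+org
for n in("top","side"):
    im=bot.snapshot(n); g=cv2.cvtColor(im,cv2.COLOR_RGB2GRAY); S=8
    q=proj(n,PW); x0,y0=(q.min(0)-8).astype(int); x1,y1=(q.max(0)+8).astype(int); y0=max(y0,0)
    r=cv2.resize(g[y0:y1,x0:x1],None,fx=S,fy=S,interpolation=cv2.INTER_CUBIC)
    k,l,s,c=cv2.connectedComponentsWithStats((r<100).astype(np.uint8))
    B=[(c[i]+.5)/S-.5+[x0,y0] for i in range(1,k) if 250<s[i,4]<1400]
    D=[]
    for i,u in enumerate(q):
        for b in B:
            d=b-u
            if np.hypot(*d)<4: D.append((i,*d.round(2)))
    print(n,D)
    m=np.median(np.array(D)[:,1:],0); 
    if n=="top": print("median px",m,"world bias of camera (img-FK) mm", (unproj(n,q.mean(0)+m,PW[:,2].mean())-unproj(n,q.mean(0),PW[:,2].mean())).round(2))
    else: print("median px",m)
E
python3 bias.py
```

```text
t 6.92 p [548.1  268.86 140.4 ] rpy [ 3.1415 -0.2291 -3.0308] F [ 0.11  0.32 -2.21] M [ 0.03 -0.32 -0.  ] gap 9.08 q [ 0.33  0.47 -0.02  1.3   0.05  0.21]
top [(3, np.float64(-0.15), np.float64(-0.11)), (8, np.float64(-0.21), np.float64(-0.12))]
median px [-0.18  -0.115] world bias of camera (img-FK) mm [[0.31 0.48 0.  ]]
side [(6, np.float64(2.02), np.float64(0.06)), (7, np.float64(-1.85), np.float64(-0.04)), (8, np.float64(0.09), np.float64(-0.04)), (9, np.float64(-3.89), np.float64(-0.16))]
median px [-0.88 -0.04]
```

```bash
sed -i 's/^W=.*/W=[552.2,270.3,26,.1135]; TX,TZ=0.3,53.5/' h.py; python3 - <<'E'
from h import *
st();import time
rows([tcp(-15,Zt(13.5,20),13.5),tcp(-15,Zt(13.5,8),13.5),tcp(-15,Zt(13.5,2),13.5)])
E
```

```text
t 7.03 p [547.74 268.84 139.94] rpy [-3.1415 -0.23   -3.0307] F [-0.56  0.65 -2.38] M [ 0.05 -0.28  0.  ] gap 8.66 q [ 0.33  0.47 -0.02  1.3   0.05  0.21]
[-0.0381  0.0048  0.1108] [ 0.0005  0.0054 -0.0024] mm [-7.6  1.  22.2]
[-0.0518  0.0048  0.1692] [ 0.0005  0.0054 -0.0024] mm [-10.4   1.   33.8]
[-0.0587  0.0048  0.1984] [ 0.0005  0.0054 -0.0024] mm [-11.7   1.   39.7]
```

Emit:
{"op": "play_rows", "data": {
  "increments": "1 -0.038 0.005 0.06 0 0.005 -0.002;1 -0.038 0.005 0.111 0 0.005 -0.002;1 -0.045 0.005 0.14 0 0.005 -0.002;1 -0.052 0.005 0.169 0 0.005 -0.002;1 -0.052 0.005 0.169 0 0.005 -0.002;1 -0.052 0.005 0.169 0 0.005 -0.002"
}}

```text
time_s: 7.78
ee_pos: [549.8, 270.0, 104.1]
tcp_rot: [3.141, -0.236, -3.029]
ft_force: [0.1, -0.2, -1.4]
finger_gap: 9.1
```

```bash
python3 ov.py b;python3 - <<'E'
from h import *
rows([tcp(-15,Zt(13.5,2),13.5)])
E
```

```text
t 7.78 p [549.75 270.04 104.08] rpy [ 3.1413 -0.2363 -3.0287] F [ 0.09 -0.24 -1.42] M [ 0.04 -0.32  0.05] gap 9.13 q [ 0.33  0.51 -0.04  1.25  0.05  0.21]
tray origin [537.  268.6  52.1] euler deg [1.000e-02 1.354e+01 6.470e+00]
[-0.0071 -0.0002  0.0273] [ 0.0005 -0.0002 -0.0005] mm [-1.4 -0.   5.5]
```

View pics/ov_b_top.png

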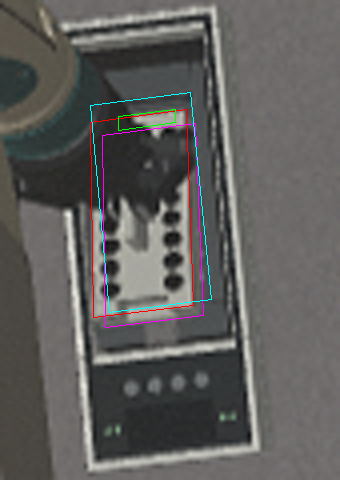

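View pics/ov_b_side.png

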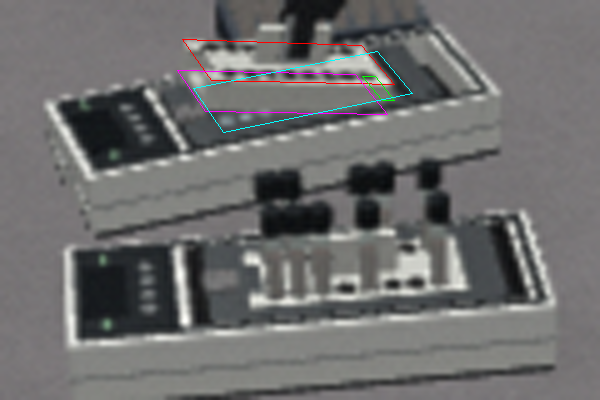

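The tray is tilted inside the well mouth, in line with it and matching the overlay. Lowering the tip to about 2 mm above the floor.

Emit:
{"op": "play_rows", "data": {
  "increments": "1 -0.004 0 0.012 0 0 0;1 -0.007 0 0.024 0 0 0;1 -0.007 0 0.027 0 0 0;1 -0.007 0 0.027 0 0 0"
}}

```text
time_s: 8.38
ee_pos: [549.5, 270.0, 98.1]
tcp_rot: [3.142, -0.237, -3.029]
ft_force: [0.3, -0.0, -1.6]
finger_gap: 9.2
```

```bash
cat > rel.py <<'E'
from h import *
st(); o=bot.get_obs(); R=Rr.from_euler('xyz',o["tcp_rot"]); Rt=R*Rr.from_euler('xyz',[np.pi,0,np.pi]).inv(); org=o["ee_pos"]-Rt.apply([TX,0,TZ])
Wi=Rr.from_euler('z',W[3]).inv(); a=Wi.apply(org-np.array(W[:3])); print("tray in well",a.round(2),"tip",(Wi.apply(Rt.apply([80,0,0]))+a).round(2),"heel",(Wi.apply(Rt.apply([-70,0,0]))+a).round(2),"deg",np.degrees((Rr.from_euler('z',W[3]).inv()*Rt).as_euler('xyz')).round(2),"F well",Wi.apply(o["ft_force"]).round(2))
E
python3 rel.py; python3 - <<'E'
from h import *
rows([tcp(-15,Zt(13.5,2),13.5),tcp(-9,Zt(13.5,2),13.5),tcp(-1,Zt(13.5,2),13.5)])
E
```

```text
t 8.38 p [549.53 269.96  98.12] rpy [ 3.1415 -0.237  -3.0286] F [ 0.3  -0.02 -1.61] M [ 0.06 -0.32  0.01] gap 9.18 q [ 0.33  0.52 -0.05  1.24  0.05  0.21]
tray in well [-15.54  -0.03  20.18] tip [62.22 -0.07  1.4 ] heel [-8.358e+01  1.000e-02  3.662e+01] deg [ 1.000e-02  1.358e+01 -3.000e-02] F well [ 0.29 -0.05 -1.61]
[-0.0017  0.0002 -0.003 ] [ 0.0002 -0.0013 -0.0005] mm [-0.3  0.  -0.6]
[-0.0308  0.0002 -0.0101] [ 0.0002 -0.0013 -0.0005] mm [-6.2  0.  -2. ]
[-0.0697  0.0002 -0.0195] [ 0.0002 -0.0013 -0.0005] mm [-13.9   0.   -3.9]
```

Emit:
{"op": "play_rows", "data": {
  "increments": "1 -0.012 0 -0.004 0 0 0;1 -0.022 0 -0.007 0 0 0;1 -0.032 0 -0.01 0 0 0;1 -0.04 0 -0.012 0 0 0;1 -0.04 0 -0.012 0 0 0"
}}

```text
time_s: 9.0
ee_pos: [558.2, 270.9, 98.7]
tcp_rot: [3.141, -0.237, -3.029]
ft_force: [-1.3, -0.3, -2.5]
finger_gap: 8.9
```

```bash
python3 rel.py
```

```text
t 9.0 p [558.15 270.91  98.71] rpy [ 3.1414 -0.2366 -3.0288] F [-1.31 -0.32 -2.49] M [ 0.04 -0.29  0.01] gap 8.89 q [ 0.33  0.53 -0.03  1.25  0.05  0.21]
tray in well [-6.85 -0.05 20.77] tip [70.93 -0.1   2.02] heel [-74.9   -0.    37.17] deg [ 1.000e-02  1.355e+01 -4.000e-02] F well [-1.34 -0.17 -2.49]
```

Emit:
{"op": "play_rows", "data": {
  "increments": "1 -0.007 0 -0.002 0 0 0;1 -0.013 0 -0.004 0 0 0;1 -0.013 0 -0.004 0 0 0"
}}

```text
time_s: 9.38
ee_pos: [560.8, 271.2, 98.9]
tcp_rot: [3.141, -0.237, -3.029]
ft_force: [-0.2, 0.1, -2.6]
finger_gap: 9.0
```

```bash
python3 rel.py
```

```text
t 9.38 p [560.78 271.23  98.89] rpy [ 3.1415 -0.2366 -3.0288] F [-0.21  0.13 -2.58] M [ 0.02 -0.35 -0.01] gap 9.03 q [ 0.33  0.53 -0.02  1.25  0.05  0.21]
tray in well [-4.2  -0.03 20.95] tip [73.57 -0.08  2.2 ] heel [-7.225e+01  1.000e-02  3.736e+01] deg [ 1.000e-02  1.355e+01 -4.000e-02] F well [-0.2   0.15 -2.58]
```

Emit:
{"op": "play_rows", "data": {
  "increments": "1 -0.004 0 0 0 0 0;1 -0.007 0 0.001 0 0 0;1 -0.007 0 0.001 0 0 0"
}}

```text
time_s: 9.75
ee_pos: [562.0, 271.4, 98.3]
tcp_rot: [3.141, -0.237, -3.029]
ft_force: [-0.1, -0.5, -1.8]
finger_gap: 9.1
```

```bash
python3 rel.py
```

```text
t 9.75 p [561.97 271.4   98.32] rpy [ 3.1414 -0.2367 -3.0286] F [-0.12 -0.51 -1.82] M [ 0.05 -0.37 -0.03] gap 9.14 q [ 0.33  0.53 -0.02  1.25  0.05  0.21]
tray in well [-3.01  0.   20.38] tip [ 7.476e+01 -4.000e-02  1.620e+00] heel [-7.105e+01  4.000e-02  3.679e+01] deg [ 1.000e-02  1.356e+01 -3.000e-02] F well [-0.18 -0.49 -1.82]
```

Emit:
{"op": "play_rows", "data": {
  "increments": "1 -0.004 0 0 0 0 0;1 -0.006 0 0 0 0 0;1 -0.006 0 0 0 0 0"
}}

```text
time_s: 10.12
ee_pos: [563.2, 271.5, 98.1]
tcp_rot: [3.141, -0.237, -3.029]
ft_force: [0.0, -0.2, -1.5]
finger_gap: 8.9
```

```bash
python3 rel.py
```

```text
t 10.12 p [563.19 271.49  98.1 ] rpy [ 3.1415 -0.2366 -3.0287] F [ 0.02 -0.15 -1.49] M [-0.01 -0.27 -0.04] gap 8.91 q [ 0.32  0.54 -0.02  1.25  0.05  0.21]
tray in well [-1.78 -0.05 20.16] tip [75.99 -0.1   1.41] heel [-69.83  -0.    36.57] deg [ 1.000e-02  1.355e+01 -4.000e-02] F well [ 0.01 -0.15 -1.49]
```

Emit:
{"op": "play_rows", "data": {
  "increments": "1 -0.003 0 -0.001 0 0 0;1 -0.006 0 -0.001 0 0 0;1 -0.006 0 -0.001 0 0 0"
}}

```text
time_s: 10.5
ee_pos: [563.6, 271.6, 98.0]
tcp_rot: [3.141, -0.238, -3.029]
ft_force: [-2.8, -0.0, -0.4]
finger_gap: 9.1
```

```bash
python3 rel.py
```

```text
t 10.5 p [563.58 271.58  98.  ] rpy [ 3.1415 -0.2383 -3.0287] F [-2.83 -0.   -0.39] M [ 0.01  0.27 -0.07] gap 9.09 q [ 0.32  0.54 -0.01  1.25  0.05  0.21]
tray in well [-1.470e+00 -1.000e-02  2.009e+01] tip [ 7.627e+01 -5.000e-02  1.200e+00] heel [-6.949e+01  3.000e-02  3.661e+01] deg [ 1.000e-02  1.365e+01 -3.000e-02] F well [-2.81  0.32 -0.39]
```

Emit:
{"op": "play_rows", "data": {
  "increments": "1 -0.003 0 -0.001 0 0 0;1 -0.005 0 -0.001 0 0 0;1 -0.005 0 -0.001 0 0 0"
}}

```text
time_s: 10.88
ee_pos: [563.7, 271.6, 98.1]
tcp_rot: [3.141, -0.24, -3.029]
ft_force: [-5.4, -0.5, 1.8]
finger_gap: 8.9
```

```bash
python3 rel.py
```

```text
t 10.88 p [563.73 271.6   98.06] rpy [ 3.1415 -0.2402 -3.0287] F [-5.38 -0.47  1.85] M [-0.08  0.91 -0.08] gap 8.93 q [ 0.32  0.54 -0.01  1.26  0.05  0.21]
tray in well [-1.42 -0.   20.16] tip [ 7.628e+01 -5.000e-02  1.130e+00] heel [-6.941e+01  3.000e-02  3.681e+01] deg [ 1.000e-02  1.376e+01 -3.000e-02] F well [-5.4   0.14  1.85]
```

Contact is at tray X0≈-1.45 in the well frame, against -1.5 predicted for the block edge on the lip. That puts the tongue about 4.5 mm under the lip. I'll ease off, then lower the heel in steps about the tongue.

Emit:
{"op": "play_rows", "data": {
  "increments": "1 0.006 0 0.003 0 0 0;1 0.011 0 0.006 0 0 0;1 0.011 0 0.006 0 0 0"
}}

```text
time_s: 11.25
ee_pos: [563.3, 271.5, 97.3]
tcp_rot: [3.141, -0.236, -3.029]
ft_force: [-2.1, 0.1, -0.8]
finger_gap: 9.1
```

```bash
python3 rel.py; cat > lower.py <<'E'
from h import *
import sys
def X0m(d):
    t=np.radians(d); s,c=np.sin(t),np.cos(t); return 71.75-(70*c+24*s-(10*s+24*c-24)*np.tan(t))
rows([tcp(X0m(d)-0.7,Zt(d,.3),d) for d in map(float,sys.argv[1:])])
E
python3 lower.py 13.5 12 10 8 7 6
```

```text
t 11.25 p [563.32 271.53  97.27] rpy [ 3.1414 -0.2357 -3.0287] F [-2.13  0.11 -0.8 ] M [ 0.02  0.11 -0.01] gap 9.06 q [ 0.32  0.54 -0.02  1.25  0.05  0.21]
tray in well [-1.6  -0.02 19.32] tip [ 7.619e+01 -7.000e-02  6.300e-01] heel [-6.967e+01  2.000e-02  3.567e+01] deg [ 1.000e-02  1.351e+01 -3.000e-02] F well [-2.11  0.35 -0.8 ]
[0.0026 0.0002 0.0024] [ 0.0003 -0.0001 -0.0005] mm [0.5 0.  0.5]
[0.0066 0.0002 0.0122] [ 0.0003 -0.0251 -0.0005] mm [1.3 0.  2.4]
[0.0114 0.0002 0.0256] [ 0.0003 -0.0584 -0.0005] mm [2.3 0.  5.1]
[0.0157 0.0002 0.0392] [ 0.0002 -0.0918 -0.0005] mm [3.1 0.  7.8]
[0.0177 0.0002 0.0462] [ 0.0002 -0.1084 -0.0005] mm [3.5 0.  9.2]
[0.0195 0.0002 0.0532] [ 0.0002 -0.1251 -0.0005] mm [ 3.9  0.  10.6]
```

Emit:
{"op": "play_rows", "data": {
  "increments": "1 0.007 0 0.012 0 -0.025 0;1 0.011 0 0.026 0 -0.058 0;1 0.016 0 0.039 0 -0.092 0;1 0.016 0 0.039 0 -0.092 0;1 0.016 0 0.039 0 -0.092 0"
}}

```text
time_s: 11.88
ee_pos: [558.6, 271.0, 90.7]
tcp_rot: [3.141, -0.139, -3.029]
ft_force: [-0.9, -0.3, -1.8]
finger_gap: 8.9
```

```bash
python3 rel.py; python3 lower.py 8 7 6 5
```

```text
t 11.88 p [558.64 271.03  90.66] rpy [ 3.1413 -0.1391 -3.0287] F [-0.9 -0.3 -1.8] M [ 0.02 -0.24  0.02] gap 8.92 q [ 0.33  0.48 -0.11  1.12  0.03  0.22]
tray in well [-1.23  0.02 11.71] tip [ 7.8e+01 -3.0e-02  6.3e-01] heel [-7.055e+01  6.000e-02  2.142e+01] deg [ 0.01  7.97 -0.03] F well [-0.93 -0.19 -1.8 ]
[0.0007 0.     0.0015] [ 0.0003  0.0005 -0.0006] mm [0.1 0.  0.3]
[ 0.0034 -0.      0.0083] [ 0.0003 -0.0161 -0.0006] mm [ 0.7 -0.   1.7]
[ 0.0058 -0.      0.015 ] [ 0.0003 -0.0328 -0.0006] mm [ 1.2 -0.   3. ]
[ 0.0082 -0.      0.0219] [ 0.0003 -0.0495 -0.0006] mm [ 1.6 -0.   4.4]
```

Emit:
{"op": "play_rows", "data": {
  "increments": "1 0.002 0 0.008 0 -0.016 0;1 0.004 0 0.015 0 -0.033 0;1 0.004 0 0.015 0 -0.033 0;1 0.004 0 0.015 0 -0.033 0"
}}

```text
time_s: 12.38
ee_pos: [557.5, 271.0, 87.9]
tcp_rot: [3.141, -0.104, -3.029]
ft_force: [1.7, 0.2, -0.1]
finger_gap: 9.0
```

```bash
python3 rel.py; python3 ov.py c; python3 lower.py 6 5 4
```

```text
t 12.38 p [557.49 270.96  87.93] rpy [ 3.1413 -0.1042 -3.0287] F [ 1.69  0.21 -0.14] M [ 0.04 -0.44 -0.05] gap 8.96 q [ 0.34  0.46 -0.15  1.07  0.02  0.22]
tray in well [-0.53  0.07  8.75] tip [7.903e+01 3.000e-02 4.300e-01] heel [-70.15   0.12  16.03] deg [ 0.02  5.97 -0.03] F well [ 1.7   0.01 -0.14]
t 12.38 p [557.49 270.96  87.93] rpy [ 3.1413 -0.1042 -3.0287] F [ 1.69  0.21 -0.14] M [ 0.04 -0.44 -0.05] gap 8.96 q [ 0.34  0.46 -0.15  1.07  0.02  0.22]
tray origin [551.7 270.3  34.7] euler deg [0.02 5.97 6.47]
[ 0.0019 -0.0002  0.0002] [ 0.0004  0.0002 -0.0006] mm [ 0.4 -0.   0. ]
[ 0.0045 -0.0002  0.007 ] [ 0.0004 -0.0165 -0.0006] mm [ 0.9 -0.   1.4]
[ 0.007  -0.0002  0.0138] [ 0.0003 -0.0331 -0.0006] mm [ 1.4 -0.   2.8]
```

View pics/ov_c_side.png

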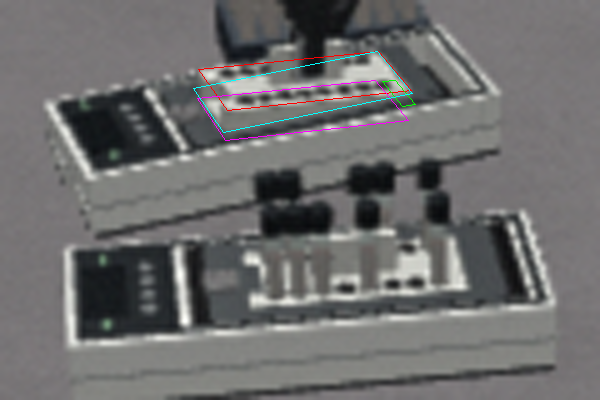

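The tray rests on the bevel: its weight is unloaded and there is a slight +x push. Releasing and backing off.

Emit:
{"op": "play_rows", "data": {
  "increments": "0.4 0 0 0 0 0 0;0 0 0 0 0 0 0;0 0 0 0 0 0 0;0 0 0 0 0 0 0;0 0 0 -0.1 0 0 0;0 0 0 -0.2 0 0 0;0 0 0 -0.25 0 0 0;0 0 0 -0.25 0 0 0"
}}

```text
time_s: 13.48
ee_pos: [562.7, 271.6, 138.1]
tcp_rot: [3.141, -0.104, -3.029]
ft_force: [0.0, 0.7, -0.0]
finger_gap: 42.6
```

```bash
python3 rel.py; python3 ov.py d; python3 - <<'E'
from h import *
# pressing pose: vertical tool, shut, at tray x=-47 ; tip extent
print("tip",bot.tip_extent)
P=lambda z: (pose(*W,[(-48,0,z)])[0]+[0,0,bot.tip_extent],toolR(W[3]))
rows([P(60),P(47)])
E
```

```text
t 13.47 p [562.68 271.57 138.07] rpy [ 3.1411 -0.1041 -3.0287] F [ 0.01  0.71 -0.01] M [ 0.02 -0.09  0.01] gap 42.64 q [ 0.34  0.42 -0.09  1.16  0.02  0.22]
tray in well [ 4.7   0.1  58.89] tip [8.427e+01 5.000e-02 5.058e+01] heel [-64.92   0.15  66.16] deg [ 0.03  5.96 -0.04] F well [ 0.09  0.71 -0.01]
t 13.47 p [562.68 271.57 138.07] rpy [ 3.1411 -0.1041 -3.0287] F [ 0.01  0.71 -0.01] M [ 0.02 -0.09  0.01] gap 42.64 q [ 0.34  0.42 -0.09  1.16  0.02  0.22]
tray origin [556.9 270.9  84.9] euler deg [0.03 5.96 6.47]
tip 25.0
[0.2717 0.0007 0.1583] [-1.00e-04 -1.02e-01 -6.00e-04] mm [54.3  0.1 31.7]
[0.2648 0.0007 0.2229] [-1.00e-04 -1.02e-01 -6.00e-04] mm [53.   0.1 44.6]
```

View pics/ov_d_side.png

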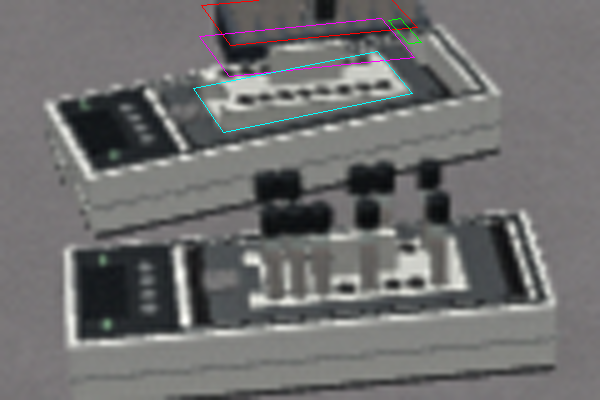

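View pics/ov_d_top.png

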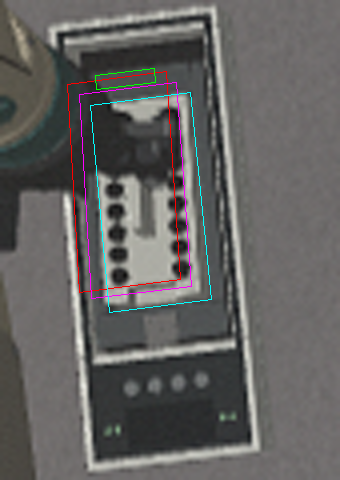

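The tray is in the well with its tongue end down and its heel resting on the catch. I'll shut the fingers and move above the strip at tray x≈-47.

Emit:
{"op": "play_rows", "data": {
  "increments": "1 0.14 0 0 0 -0.1 0;1 0.268 0 0 0 -0.102 0;1 0.268 0 0.08 0 -0.102 0;1 0.268 0 0.158 0 -0.102 0;1 0.265 0 0.208 0 -0.102 0;1 0.265 0 0.208 0 -0.102 0;1 0.265 0 0.208 0 -0.102 0"
}}

```text
time_s: 14.45
ee_pos: [506.1, 265.1, 101.5]
tcp_rot: [3.141, 0.001, -3.029]
ft_force: [0.6, 0.1, -0.4]
finger_gap: -0.3
```

```bash
cat > pr.py <<'E'
from h import *
import sys
st(); P=lambda z: (pose(*W,[(-47,0,z)])[0]+[0,0,25],toolR(W[3]))
o=bot.get_obs(); print("tip height above floor",round(o["ee_pos"][2]-25-26,2))
rows([P(float(a)) for a in sys.argv[1:]])
E
python3 pr.py 42 38 24
```

```text
t 14.45 p [506.08 265.08 101.51] rpy [ 3.1414e+00  1.4000e-03 -3.0290e+00] F [ 0.63  0.12 -0.45] M [0.06 0.03 0.06] gap -0.29 q [ 0.37  0.31 -0.33  0.93 -0.    0.26]
tip height above floor 50.51
[ 0.003  -0.0002  0.0425] [ 0.0002  0.0013 -0.0008] mm [ 0.6 -0.   8.5]
[ 0.003  -0.0002  0.0625] [ 0.0002  0.0013 -0.0008] mm [ 0.6 -0.  12.5]
[ 0.0031 -0.0002  0.1325] [ 0.0002  0.0013 -0.0008] mm [ 0.6 -0.  26.5]
```

Pressing slowly in small steps, watching the force.

Emit:
{"op": "play_rows", "data": {
  "increments": "1 0.003 0 0.03 0 0 0;1 0.003 0 0.05 0 0 0;1 0.003 0 0.06 0 0 0;1 0.003 0 0.067 0 0 0;1 0.003 0 0.067 0 0 0"
}}

```text
time_s: 15.08
ee_pos: [504.5, 265.0, 88.3]
tcp_rot: [3.141, 0.001, -3.029]
ft_force: [-1.5, -0.1, 1.7]
finger_gap: -0.1
```

```bash
python3 pr.py 24
```

```text
t 15.07 p [504.53 264.96  88.29] rpy [ 3.1413e+00  8.0000e-04 -3.0286e+00] F [-1.54 -0.14  1.68] M [-0.01  0.22 -0.02] gap -0.1 q [ 0.37  0.32 -0.35  0.9   0.    0.26]
tip height above floor 37.29
[-0.0048 -0.0005  0.0665] [ 0.0003  0.0007 -0.0004] mm [-1.  -0.1 13.3]
```

Emit:
{"op": "play_rows", "data": {
  "increments": "1 0 0 0.007 0 0 0;1 0 0 0.014 0 0 0;1 0 0 0.02 0 0 0;1 0 0 0.02 0 0 0"
}}

```text
time_s: 15.58
ee_pos: [504.7, 264.9, 84.0]
tcp_rot: [3.141, 0.001, -3.029]
ft_force: [-1.9, 0.4, 3.0]
finger_gap: 0.4
```

```bash
python3 pr.py 24
```

```text
t 15.57 p [504.66 264.87  83.99] rpy [ 3.1414e+00  9.0000e-04 -3.0287e+00] F [-1.89  0.42  2.98] M [0.02 0.44 0.  ] gap 0.35 q [ 0.37  0.33 -0.35  0.89 -0.    0.26]
tip height above floor 32.99
[-0.0042  0.      0.0449] [ 0.0001  0.0009 -0.0006] mm [-0.8  0.   9. ]
```

Emit:
{"op": "play_rows", "data": {
  "increments": "1 0 0 0.007 0 0 0;1 0 0 0.014 0 0 0;1 0 0 0.02 0 0 0;1 0 0 0.02 0 0 0"
}}

```text
time_s: 16.08
ee_pos: [504.8, 264.8, 79.9]
tcp_rot: [-3.142, 0.001, -3.029]
ft_force: [0.9, -0.5, -0.3]
finger_gap: 0.1
```

```bash
python3 pr.py 24
```

```text
t 16.07 p [504.8  264.8   79.86] rpy [-3.1415e+00  9.0000e-04 -3.0288e+00] F [ 0.88 -0.5  -0.29] M [-0.04  0.04 -0.  ] gap 0.09 q [ 0.37  0.33 -0.36  0.88 -0.    0.26]
tip height above floor 28.86
[-0.0035  0.0005  0.0243] [-0.0001  0.0009 -0.0007] mm [-0.7  0.1  4.9]
```

Emit:
{"op": "play_rows", "data": {
  "increments": "1 -0.003 0 0.008 0 0 0;1 -0.003 0 0.016 0 0 0;1 -0.003 0 0.022 0 0 0;1 -0.003 0 0.022 0 0 0"
}}

```text
time_s: 16.58
ee_pos: [505.2, 264.9, 75.5]
tcp_rot: [3.142, 0.001, -3.029]
ft_force: [0.1, -0.9, 0.2]
finger_gap: 0.0
```

```bash
python3 pr.py 24
```

```text
t 16.57 p [505.23 264.91  75.53] rpy [ 3.1416e+00  7.0000e-04 -3.0287e+00] F [ 0.1  -0.94  0.23] M [ 0.01 -0.    0.01] gap 0.04 q [ 0.37  0.34 -0.36  0.87 -0.    0.26]
tip height above floor 24.53
[-0.0014  0.0002  0.0027] [ 0.      0.0007 -0.0006] mm [-0.3  0.   0.5]
```

Emit:
{"op": "play_rows", "data": {
  "increments": "1 0 0 0.005 0 0 0;1 0 0 0.01 0 0 0;1 0 0 0.01 0 0 0"
}}

```text
time_s: 16.95
ee_pos: [505.5, 265.0, 75.0]
tcp_rot: [3.141, 0.001, -3.029]
ft_force: [-3.0, -2.0, 7.5]
finger_gap: 0.3
```

```bash
python3 pr.py 24
```

```text
t 16.95 p [505.49 265.03  75.03] rpy [ 3.1415e+00  1.4000e-03 -3.0287e+00] F [-2.98 -1.99  7.5 ] M [-0.22  0.57  0.  ] gap 0.31 q [ 0.37  0.34 -0.36  0.87 -0.    0.26]
tip height above floor 24.03
[-0.     -0.0003  0.0001] [ 0.0001  0.0013 -0.0005] mm [-0.  -0.1  0. ]
```

It bottoms at 24.0 above the well floor, which is flush, with 7.5 N on it. Retracting and checking.

Emit:
{"op": "play_rows", "data": {
  "increments": "1 0 0 -0.1 0 0 0;1 0 0 -0.3 0 0 0;1 0 0 -0.55 0 0 0;1 0.3 -0.2 -0.7 0 0 0;1 0.6 -0.4 -0.7 0 0 0;1 0.6 -0.4 -0.7 0 0 0;1 0.6 -0.4 -0.7 0 0 0"
}}

```text
time_s: 17.82
ee_pos: [393.7, 171.2, 213.8]
tcp_rot: [3.141, 0.001, -3.03]
ft_force: [0.1, 0.6, -0.8]
finger_gap: 0.1
```

```bash
cat > fin.py <<'E'
from h import *
import sys
st()
def box(x0,x1,y,z): return [(x0,-y,z),(x1,-y,z),(x1,y,z),(x0,y,z)]
for n,(x0,y0,w,h) in (("top",(175,145,85,110)),("side",(245,140,125,80))):
    im=bot.snapshot(n)[:,:,::-1].copy(); cv2.imwrite(f"pics/{n}_{sys.argv[1]}.png",im); s=int(min(780//w,590//h))
    I=cv2.resize(im[y0:y0+h,x0:x0+w],None,fx=s,fy=s,interpolation=cv2.INTER_CUBIC)
    H=np.array([(x+1,y,24) for y in(-21,21) for x in np.arange(-52.5,53,15)])
    for u in proj(n,pose(*W,H)): cv2.circle(I,tuple(((u-[x0,y0]+.5)*s).astype(int)),3,(0,0,255),1)
    cv2.imwrite(f"pics/{n}_{sys.argv[1]}_c.png",I)
E
python3 fin.py f
```

```text
t 17.82 p [393.7  171.17 213.78] rpy [ 3.1414e+00  1.5000e-03 -3.0298e+00] F [ 0.06  0.61 -0.77] M [ 0.04 -0.01  0.  ] gap 0.06 q [ 0.26 -0.05 -0.49  1.13  0.    0.15]
```

View pics/top_f_c.png

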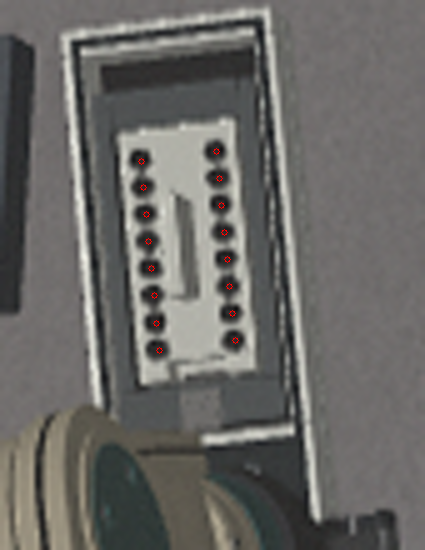

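View pics/side_f_c.png

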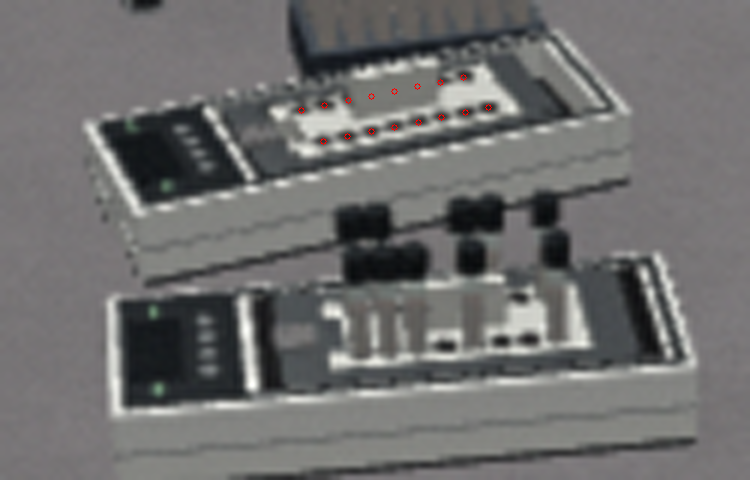

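View pics/side_f.png

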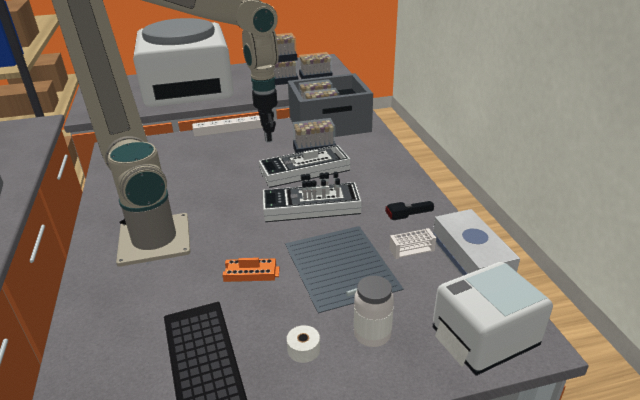

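The predicted flat, seated hole positions land on the tray's holes in both views, and the other objects are where they were. Handing in.

```bash
python3 -c "
from station import bot
print(bot.close_job())"
```

```text
the job is handed in; nothing more can be done
None
```

The grey tray is seated flush in the empty reader and let go, and I handed the job in at about 18 s. I felt for the lip with the tray tilted 13.5° and met it within 0.1 mm of where I predicted. I then slid the tongue under, lowered the heel onto the catch, let go, and pressed the heel strip down with shut fingers.

- **Seating:** the press force rose to about 3–4 N while the heel was on the bevel, then dropped to about 0. The fingers then bottomed at 24.0 mm above the well floor under 7.5 N, the highest force in any reading.
- **Pictures:** in both final views the predicted seated hole positions fall on the tray's holes. The other objects look undisturbed and the gripper is clear.
- **Not checked directly:** I did not tug on the tray to test the latch. That it is latched rests on the force drop and the flush height. An earlier side-camera check of the held tray gave no clear result because its hole matches were ambiguous, so I used the top camera for alignment.

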